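# Clip the breather valve

### The arm

A 6-joint arm with a two-finger parallel gripper is mounted at the origin on the work surface. World frame = base frame: x ahead of the robot, y to its left, z up, the work surface at z = 0. Lengths are in m, angles in rad, forces in N, time in s.
With the tool pointing down it reaches from about 0.35 to 0.95 m from the base axis. Payload 17.4 kg.
Tool frame: the origin (TCP) lies midway between the tips of the shut fingers; the grasp point (between the pads) lies 19 mm behind it; z points along the fingers, y is the line along which they close (so a half turn about z gives the same grasp; the last joint's range is limited). The gripper opens to 93 mm and grips with 3 to 60 N. Pads are 15 mm wide; open, the fingers measure 128 mm over their backs; the gripper's body (75 mm by 188 mm) begins 65 mm behind the grasp point.
Start: joints at [-1.346, 0.116, 1.442, -0, 1.584, -0.038], TCP at [0.175, -0.652, 0.219] pointing down, gripper open.
Joint ranges: [-2.83, 2.83], [-0.83, 2.19], [0.07, 2.5], [-1.14, 4.28], [0.01, 3], [-2.97, 2.97]. Speed limits (rad/s): [1.89, 1.89, 2.22, 3.14, 3.14, 3.14].

### API

Orientations are given as a unit quaternion [x, y, z, w].
In Python, from cell import manip, get_image, masks_of, tip_of gives the robot as it stands. Calls block until the motion is done:
- manip.movep(position, orientation): joint-space move of the TCP to a pose.
- manip.move_straight(position, velocity=0.15, orientation=None, stop_force=None): straight line of the TCP; orientation=None keeps the orientation; velocity is the mean speed in m/s. With stop_force (N) it stops when the force on the tool has changed by that much, and returns True; else False.
- manip.goto_joints(angles): joint-space move.
- manip.command_gripper(opening, strength=None): finger opening in m; strength is the grip in N (None keeps the last); returns when the fingers have stopped.
- manip.dwell(seconds).
- manip.inverse_kinematics(position, orientation): joint angles nearest the present ones, or None.
- manip.sense(): the state.
- get_image(name): name is "scene" or "top"; returns a dict with "img" (400x640x3 uint8, blue, green, red), "K" (3x3 intrinsics, pixels), "dist_coeffs" ([k1, k2, p1, p2, k3] as OpenCV has them; the pictures are not rectified), "eye" and "attitude" of the camera in the world. Camera axes: x right, y up, looking along -z (the intrinsics and any distortion apply to the point x, -y, -z); pixel columns grow to the right and rows downward; lengths in m; the calibration is good to about 2 mm. A picture is of the moment at which its call begins. There is no depth.
A pose or a line that the arm cannot do raises manip.IKError and nothing moves.
- manip.job_done(): hands the job in; it is judged then, once.
Trained networks look in the newest picture that a camera, given by its name, has taken for a name from the list of things; names that differ only in an ending like _2 or _b are one class to them, and where a whole thing is asked for, a point or a joint stands for the part that bears it (a point fixed in the world has none). Each returns a list of dicts, best first, with "p" (0 to 1); they miss things now and then, are a little off and sometimes report something else, mostly with a low value. They report only what shows in the picture. A call takes as long as a camera call. They do not tell look-alikes from the thing itself.
- masks_of(thing, camera): "pixels" (400x640 bool, what is visible of it) and "extent" ([centre column, centre row, width, height] in pixels, round what is visible of it).
- tip_of(thing, camera): "centre" ([column, row] in pixels: a listed point, or the origin of a listed thing).
The state is a dict: "t": time; "qpos": joint angles; "dq": joint speeds; "joint_torque": joint torques, N m; "eef_pos": TCP position; "tool_rot": TCP orientation; "ft_force": force on the tool from outside, world axes, zero at the start; "torque": the same for the moment, N m; "width": finger opening in m; "grasp_force": force on a finger pad.
Only numpy, scipy, OpenCV 4.12 (cv2) and the standard library are available. Lean on these libraries where they do the work, as an engineer would, in place of code of your own. Each camera call takes 0.05 s, during which the arm holds its last target. There are 200 camera calls.

### The job

Take the red-tabbed spring clip off the black mat and push it sideways into the groove of the cream plastic valve on the blue fixture, from the side with the tongue, until it snaps fully home, then let go of it and leave it there. Push gently: never drive the valve's springy sled anywhere near its end stop, and leave the other things on the bench alone.

Things in the scene. Friction and masses are not known exactly. Their poses are not given: they have to be found in the camera images.
- clip: Open spring clip, flat on the mat, 80 mm long, 78 g: 6 mm steel wire jaws on a red plastic back; all but the tab fills z 0 to 6 mm. Origin: underside, centre of the round space between the jaws, where the shaft axis lies once home. x points out of the open mouth, z up. A cross wire at x -14 mm stops the shaft. Back plate 20 mm wide, x -14 to -60 mm.
- clip_mouth (a point): The clip's throat, midway between the jaws, 8 mm ahead (+x) of the clip's origin, 3 mm above its underside; axes as the clip. Sprung jaws lie at y +/-14 mm, narrow to 15 mm between surfaces here, then flare to a 26 mm wide mouth (38 mm overall) at the tips, x = 20 mm from the clip's origin. Each jaw hinges outwards on its spring; the wire is smooth.
- clip_tab (a point): Where to grip the clip: centre of its upright red tab, 48 mm behind (-x) the clip's origin, 24 mm above its underside; axes as the clip. Tab 24 mm long (x), 12 mm thick (y), from 6 to 42 mm above the underside. Pinch it across y from above, firmly (40 N or more), to keep it from slipping.
- groove (a point): Groove centre on the shaft axis, at the top of the lower flange (groove floor), 60 mm above the bench; moves with the sled. x: the push direction, z up. Shaft 20 mm thick; groove 10 mm high, up to a flange 31 mm in diameter; tube above to z 39 mm. Lower flange 50 mm in diameter, with a flat tongue 30 mm wide to x -50 mm to slide on. Home: clip origin here (0.5 mm play), x axes alike.
- valve (a joint): Travel of the sled that carries the cream valve, m, along the groove's +x (the push direction): 0 at rest, 0.036 at its end stop. A 500 N/m spring resists and returns it: pushed by the clip the valve yields, and the clip must follow it on until it snaps. Spreading the jaws takes 6 to 14 N; the force falls sharply as the clip snaps home, then rises again. 0.032 or more is too hard a push.
- fixture: Blue bench fixture, fixed, 200 x 84 mm, 24 mm high rails (black end block 36 mm high). Origin: on the bench under the groove with the sled at rest; x axis along the push direction. Nothing on it rises above 99 mm.
- mat: Black rubber mat under the clip, fixed, 200 x 160 x 4 mm. Origin: centre of its underside.
- old_valve: Bystander: used amber valve lying on the bench, 100 mm long, 32 mm across. Origin on the bench under its middle.
- part_box: Bystander: dark blue carton, 110 x 70 x 55 mm. Origin: centre of its underside.
- spray: Bystander: standing red and white can, 54 mm in diameter, 160 mm high. Origin: centre of its underside.
- wrench: Bystander: steel wrench, 160 mm long, lying flat. Origin on the bench under its middle.
There are look-alikes about, which are no part of the job. Several things look just like the fixture: the one meant starts farthest to the robot's right. What is shaped like the clip but green is not meant.

How it is judged:
On the way, in this order (a step that is already met when the one before it is completed fails the run):
1. the clip is lifted off the mat (height (world z) of clip above 0.04 m), for 0.1 s.
2. the clip has snapped home round the shaft (horizontal distance between clip and groove below 0.003 m and z of clip in the frame of groove between -0.002 and 0.005 m), for 0.2 s.
At the end, for the whole second after the job is handed in: The clip sits in the groove: its origin within 3 mm (horizontally) of the groove's centre and between 2 mm below and 5 mm above the flange's top, flat within 0.12 rad, its x axis within 0.35 rad of the groove's, at rest and let go, with the sled back within 3 mm of rest (all of step 2 and angle between clip's own z axis and vertical below 0.12 rad and angle between the x axis of clip and the x axis of groove, either way round below 0.35 rad and value of joint valve below 0.003 m and linear speed of clip below 0.02 m/s); the robot touches nothing.
It fails at once if the sled is pushed to 32 mm or more of its 36 mm travel (value of joint valve above 0.032 m).
It fails at once if the valve is loaded with more than 40 N by the clip (contact force between clip and valve above 40 N).
It fails at once if a bystander is moved by more than 20 mm (distance of any of old_valve, part_box, spray, wrench from where it was at the start of the episode above 0.02 m).
It also fails if it takes over 58 s, if anything falls off the work surface, if the arm or the gripper's body presses on something with over 40 N, if the wrist force passes 120 N, or if a joint passes its speed limit or range.

## Working session

There is one attempt and no reset: what is moved stays moved. The work goes in short steps, each a Python script; the robot and the scene stay as the last script left them, time stands still between calls to the robot, and variables do not carry over. Pictures are saved under pics/ and viewed, at most 10 in all, crops included, and the job is handed in when it is done.

```bash
mkdir -p pics; ls; cat > h.py <<'E'
import numpy as np, cv2
from scipy.spatial.transform import Rotation as R
from cell import manip, get_image, masks_of, tip_of
def ray(im,px):
    # returns eye, unit direction in the world
    u=cv2.undistortPoints(np.array([[px]],float),np.array(im["K"],float),np.array(im["dist_coeffs"],float))[0,0]
    a=np.array(im["attitude"],float)
    M=a if a.shape==(3,3) else R.from_quat(a).as_matrix()
    d=M@np.array([u[0],-u[1],-1.]); return np.array(im["eye"],float),d/np.linalg.norm(d)
def atz(im,px,z):
    e,d=ray(im,px); return e+d*(z-e[2])/d[2]
def tri(r):
    A=sum(np.eye(3)-np.outer(d,d) for e,d in r); b=sum((np.eye(3)-np.outer(d,d))@e for e,d in r)
    p=np.linalg.solve(A,b); return p,[float(np.linalg.norm(np.cross(p-e,d))) for e,d in r]
E
python3 - <<'E'
from h import *
np.set_printoptions(precision=3,suppress=True)
for c in ("scene","top"):
    im=get_image(c); cv2.imwrite(f"pics/{c}0.png",im["img"]); print(c,im["eye"],im["attitude"],im["K"],im["dist_coeffs"])
    for n in ("clip","clip_mouth","clip_tab","groove","fixture","mat"):
        print(n,[(round(float(k["p"]),2),np.round(k["centre"],1),atz(im,k["centre"],{"clip":.004,"clip_mouth":.007,"clip_tab":.028,"groove":.06}.get(n,0))[:2]) for k in tip_of(n,c)])
print(manip.sense())
E
```

```text
pics
scene [1.045 0.65  0.749] [0.127 0.407 0.864 0.268] [[412.119   0.    316.318]
 [  0.    412.119 195.6  ]
 [  0.      0.      1.   ]] [-0.056  0.     0.     0.     0.   ]
clip [(0.53, array([338.4, 148.6]), array([ 0.334, -0.255])), (0.31, array([295.3, 188. ]), array([ 0.563, -0.158]))]
clip_mouth [(0.6, array([295.4, 186.8]), array([ 0.562, -0.159])), (0.48, array([338.8, 150.7]), array([ 0.343, -0.24 ]))]
clip_tab [(0.61, array([306.6, 169.8]), array([ 0.504, -0.187])), (0.44, array([337.4, 155. ]), array([ 0.381, -0.198]))]
groove [(0.81, array([352.5, 220.3]), array([0.551, 0.09 ])), (0.77, array([457.9, 238.5]), array([0.386, 0.28 ])), (0.67, array([295.3, 303.8]), array([0.798, 0.218]))]
fixture [(0.94, array([297.1, 321.1]), array([0.797, 0.219])), (0.81, array([457.4, 255.9]), array([0.376, 0.287])), (0.77, array([352. , 237.8]), array([0.55 , 0.092]))]
mat [(0.63, array([301.4, 186. ]), array([ 0.54, -0.16]))]
top [0.358 0.01  1.222] [ 0.061 -0.065 -0.701  0.708] [[480.751   0.    318.416]
 [  0.    480.751 201.268]
 [  0.      0.      1.   ]] [-0.063  0.     0.     0.
[... 584 characters left out ...]
rray([0.384, 0.288])), (0.62, array([284.8, 213.3]), array([0.547, 0.092])), (0.57, array([238.2, 116.4]), array([0.807, 0.223]))]
mat [(0.87, array([381.6, 217.9]), array([ 0.537, -0.157])), (0.35, array([384.4, 210.4]), array([ 0.557, -0.164]))]
{'t': 0.7, 'qpos': array([-1.346,  0.116,  1.442, -0.   ,  1.584, -0.038]), 'dq': array([-0.001,  0.001,  0.   , -0.001, -0.   , -0.001]), 'joint_torque': array([  0.002, -72.086, -62.267,   0.078,   0.018,  -0.   ]), 'eef_pos': array([ 0.175, -0.652,  0.219]), 'tool_rot': array([ 0.991,  0.131, -0.   ,  0.   ]), 'ft_force': array([-0.074, -0.858, -0.087]), 'torque': array([-0.049,  0.02 , -0.025]), 'grasp_force': 0.0, 'width': 0.09263842873980858}
```

View pics/scene0.png

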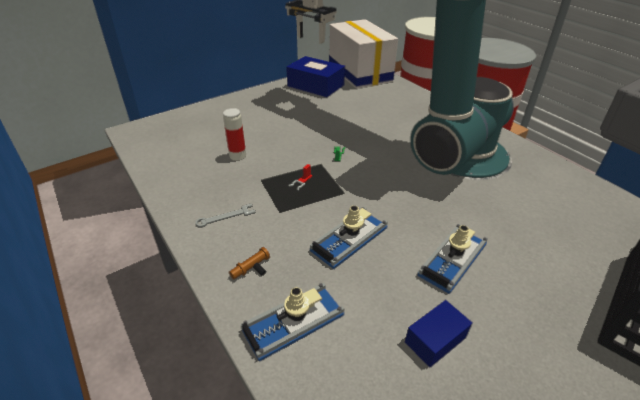

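View pics/top0.png

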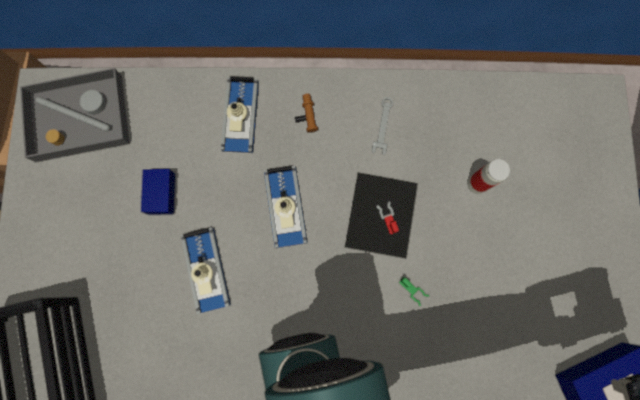

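Fixtures in the top view are at (284,208), (238,112) and (204,270), with y of 0.10, 0.22 and 0.28. The lowest y is the robot's right, so (284,208) is the one meant; in the scene view it is at (352,230). The clip meant is the red one on the mat at (387,215); the green one at (413,290) is a look-alike. Next I'll measure and confirm in a crop.

```bash
cat > meas.py <<'E'
from h import *
np.set_printoptions(precision=4,suppress=True)
def near(n,c,im,z,xy):
    return min(tip_of(n,c),key=lambda k:np.linalg.norm(atz(im,k["centre"],z)[:2]-xy))["centre"]
def measure(names,rep=4):
    acc={n:[] for n in names}
    for _ in range(rep):
        rays={n:[] for n in names}
        for c in ("scene","top"):
            im=get_image(c)
            for n,(z,xy) in names.items():
                rays[n].append(ray(im,near(n,c,im,z,xy)))
        for n in names: p,r=tri(rays[n]); acc[n].append(np.r_[p,max(r)])
    for n in names: print(n,np.mean(acc[n],0),"sd",np.std(acc[n],0)[:3])
    return {n:np.mean(acc[n],0)[:3] for n in names}
E
python3 - <<'E'
from meas import *
m=measure({"clip":(.004,[.56,-.16]),"clip_mouth":(.007,[.56,-.165]),"clip_tab":(.028,[.506,-.184]),"groove":(.06,[.55,.095]),"fixture":(0,[.548,.092])})
d=m["clip_mouth"]-m["clip_tab"]; print("clip yaw",np.arctan2(d[1],d[0]),np.linalg.norm(d[:2]))
im=get_image("top"); I=im["img"]; h=cv2.cvtColor(I,cv2.COLOR_BGR2HSV)
# fixture: whole mask and blue rails, at z .024
k=min(masks_of("fixture","top"),key=lambda k:abs(k["extent"][0]-284)+abs(k["extent"][1]-208)); mk=k["pixels"]; print(k["p"],k["extent"])
blue=mk&(h[...,0]>95)&(h[...,0]<125)&(h[...,1]>120)
for s,z in ((blue,.024),(mk,.012)):
    v,u=np.nonzero(s); P=np.array([atz(im,(a,b),z)[:2] for a,b in zip(u,v)],np.float32)
    print("fixture rect",cv2.minAreaRect(P),len(P))
r=(h[...,1]>150)&((h[...,0]<8)|(h[...,0]>172)); r[:180]=0;r[250:]=0;r[:,:360]=0;r[:,420:]=0
v,u=np.nonzero(r);P=np.array([atz(im,(a,b),.02)[:2] for a,b in zip(u,v)],np.float32);print("red rect",cv2.minAreaRect(P),len(P))
a=cv2.resize(I[160:255,255:425],None,fx=4.4,fy=4.4,interpolation=cv2.INTER_CUBIC)
im=get_image("scene")["img"]
cv2.imwrite("pics/crop1.png",a); cv2.imwrite("pics/crop2.png",cv2.resize(im[155:275,255:400],None,fx=5,fy=5,interpolation=cv2.INTER_CUBIC))
E
```

```text
clip [ 0.5522 -0.1625  0.0103  0.0032] sd [0.0029 0.0032 0.0041]
clip_mouth [ 0.5008 -0.1895  0.0014  0.0035] sd [0.0983 0.0381 0.0015]
clip_tab [ 0.5073 -0.1803  0.035   0.0009] sd [0.0011 0.0013 0.0015]
groove [0.5493 0.0889 0.0653 0.0032] sd [0.0035 0.0025 0.0044]
fixture [ 0.5481  0.0915 -0.0012  0.003 ] sd [0.0034 0.0022 0.0063]
clip yaw -2.1833652039394083 0.01121649734605518
0.62 [285.4, 207.5, 44.7, 82.6]
fixture rect ((0.5585538148880005, 0.09028146415948868), (0.1901170313358307, 0.060645416378974915), 9.358682632446289) 701
fixture rect ((0.5642643570899963, 0.09186384081840515), (0.2061067372560501, 0.08232327550649643), 8.899881362915039) 2504
red rect ((0.5170468091964722, -0.17856265604496002), (0.04385761171579361, 0.026830963790416718), 18.946474075317383) 172
```

View pics/crop1.png

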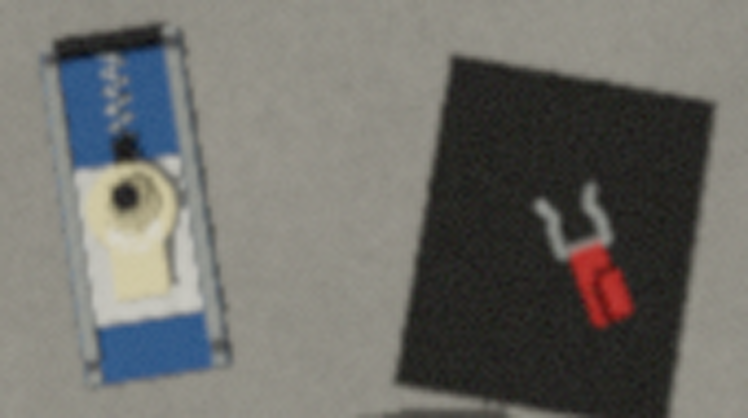

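View pics/crop2.png

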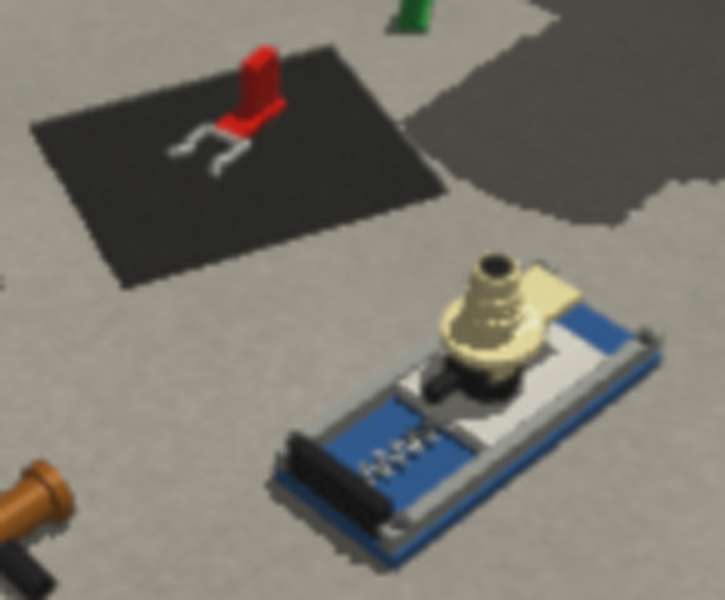

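The crops confirm it. The red clip lies on the mat with its mouth up-left, and the right-hand fixture has its tongue toward the robot and the black block at +x. Fixture yaw is about 9.1°, clip yaw about 21°. Next is the grasp.

```bash
cat >> h.py <<'E'
def down(yaw): return (R.from_euler("z",yaw)*R.from_euler("x",np.pi)).as_quat()
E
python3 - <<'E'
from h import *
np.set_printoptions(precision=4,suppress=True)
q=down(0.37); p=np.array([.506,-.182])
print(manip.inverse_kinematics([*p,.25],q), manip.inverse_kinematics([.5,.083,.1],down(.158)))
manip.movep([*p,.25],q)
manip.move_straight([*p,.05],.2)
print(manip.move_straight([*p,.013],.04,stop_force=8))
s0=manip.sense(); print(s0["eef_pos"],s0["ft_force"])
manip.command_gripper(0.0,50)
s=manip.sense(); print(s["eef_pos"],s["width"],s["grasp_force"],s["ft_force"])
manip.move_straight([*p,.16],.1)
s=manip.sense(); print(s["t"],s["width"],s["grasp_force"],s["ft_force"],s["torque"],s["qpos"])
a=get_image("top")["img"][150:280,300:450]; b=get_image("scene")["img"][80:210,240:390]
cv2.imwrite("pics/lift.png",cv2.resize(np.hstack([a,b]),None,fx=2.6,fy=2.6,interpolation=cv2.INTER_CUBIC))
E
```

```text
[-0.3927 -0.1913  1.6901 -0.      1.6428  0.8081] [ 0.1142 -0.1997  1.9416 -0.      1.3997  1.527 ]
False
[ 0.5061 -0.1821  0.0132] [ 0.4494  0.6826 -0.4046]
[ 0.506 -0.182  0.013] 0.011943240000438582 49.999592900276184 [ 0.0024 -0.0977 -0.1357]
10.3833 0.011956729333179344 49.99914228916168 [-0.2145  0.3599 -0.1   ] [-0.007   0.0609 -0.0053] [-0.3927 -0.1636  1.8124  0.      1.4938  0.8081]
```

View pics/lift.png

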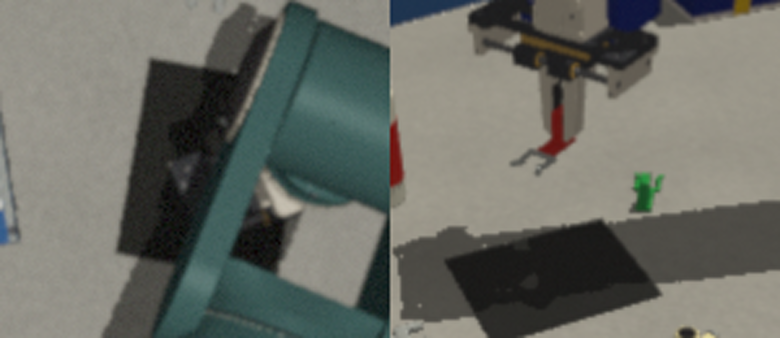

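The clip is held (12 mm wide, 50 N). Before approaching I'll refine the groove line and check the clip in the hand.

```bash
python3 - <<'E'
from h import *
np.set_printoptions(precision=4,suppress=True)
A={}
for i in range(10):
    for c in ("top","scene"):
        im=get_image(c)
        for n,z,xy in (("groove",.06,[.55,.092]),("fixture",0,[.55,.092])):
            for k in tip_of(n,c):
                P=atz(im,k["centre"],z)[:2]
                if np.linalg.norm(P-xy)<.03: A.setdefault((n,c),[]).append(P)
        if c=="scene":
            for n,dz in (("clip_tab",.015),("clip_mouth",-.006)):
                for k in tip_of(n,c):
                    P=atz(im,k["centre"],manip.sense()["eef_pos"][2]+dz)[:2]
                    if np.linalg.norm(P-[.52,-.17])<.07: A.setdefault((n,c),[]).append(P)
        for k in masks_of("fixture",c)[:3]:
            v,u=np.nonzero(k["pixels"])
            if np.linalg.norm(atz(im,(u.mean(),v.mean()),.01)[:2]-[.55,.092])<.05 and c=="top":
                Q=np.array([atz(im,t,.015)[:2] for t in zip(u,v)],np.float32)
                (cx,cy),(w,h),a=cv2.minAreaRect(Q); A.setdefault(("rect",c),[]).append([cx,cy,w,h,a])
for k,v in A.items(): print(k,len(v),np.median(v,0),np.std(v,0))
print(manip.sense()["t"])
E
```

```text
('groove', 'top') 11 [0.5479 0.09  ] [0.0038 0.0039]
('fixture', 'top') 11 [0.5517 0.0912] [0.0053 0.0029]
('rect', 'top') 10 [0.5643 0.0915 0.2063 0.0844 9.7099] [0.0003 0.0004 0.0014 0.0015 0.2535]
('groove', 'scene') 9 [0.5437 0.0835] [0.0048 0.0051]
('fixture', 'scene') 9 [0.5466 0.09  ] [0.0039 0.0032]
('clip_tab', 'scene') 9 [ 0.5025 -0.2003] [0.006  0.0066]
('clip_mouth', 'scene') 10 [ 0.567  -0.1561] [0.0049 0.0068]
15.4833
```

```bash
cat >> h.py <<'E'
YAW=.162; G=np.array([.548,.089]); D=np.array([np.cos(YAW),np.sin(YAW)]); N=np.array([-D[1],D[0]])
def at(s,z,lat=0): return [*(G+D*s+N*lat),z]   # s: TCP along the push axis from the groove
E
python3 - <<'E'
from h import *
np.set_printoptions(precision=4,suppress=True)
manip.movep(at(-.096,.13),down(YAW))
manip.move_straight(at(-.096,.078),.06)
f0=manip.sense()["ft_force"]
hit=manip.move_straight(at(-.096,.064),.012,stop_force=3)
s=manip.sense(); print(hit,s["t"],s["eef_pos"],s["ft_force"]-f0)
a=get_image("top")["img"][150:280,220:370]; b=get_image("scene")["img"][150:280,280:430]
cv2.imwrite("pics/pre.png",cv2.resize(np.hstack([a,b]),None,fx=2.6,fy=2.6,interpolation=cv2.INTER_CUBIC))
E
```

```text
True 18.3083 [0.4534 0.0736 0.0687] [1.8817 1.4391 4.3834]
```

View pics/pre.png

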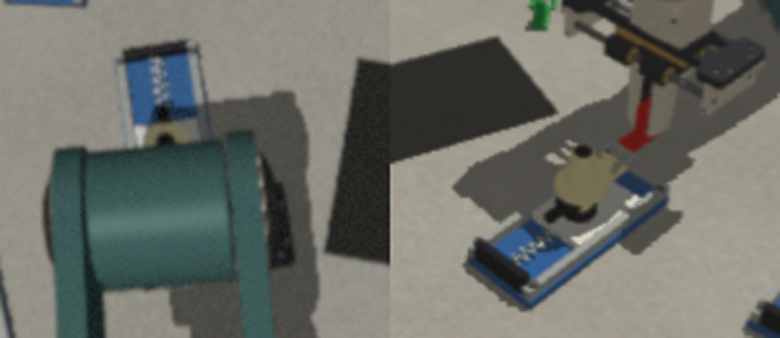

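Touchdown is at TCP z 0.0687, as expected (0.069), and the scene view shows the clip aligned on the tongue ahead of the valve. I'll lift 1.2 mm and push in small monitored steps.

```bash
cat > push.py <<'E'
from h import *
import sys
def push(s,send,z,lat,f0,fmax=14.3,step=.002):
    pk=0;why="end"
    while s<send:
        s+=step; manip.move_straight(at(s,z,lat),.03)
        st=manip.sense(); f=st["ft_force"]-f0; F=-f[:2]@D; L=f[:2]@N; pk=max(pk,F)
        print(f"{s:.4f} F{F:.1f} L{L:.1f} z{f[2]:.1f} act{(st['eef_pos'][:2]-G)@D:.4f}")
        if pk>4 and F<pk-3: why="snap";break
        if F>fmax or abs(f[2])>10 or abs(L)>6: why="limit";break
    print(why,st["t"],st["width"],st["torque"]); return s
E
python3 - <<'E'
from push import *
manip.move_straight(at(-.096,.0702),.02); manip.dwell(.1)
f0=manip.sense()["ft_force"]; np.save("f0.npy",f0)
manip.move_straight(at(-.076,.0702),.04,stop_force=3)
s=manip.sense(); print((s["eef_pos"][:2]-G)@D,s["ft_force"]-f0)
push((s["eef_pos"][:2]-G)@D,-.05,.0702,0,f0,fmax=8)
E
```

```text
-0.07605319931538979 [ 0.54131587 -0.40035913  0.82473732]
-0.0741 F-0.5 L-0.7 z0.9 act-0.0740
-0.0721 F-0.2 L-0.5 z0.9 act-0.0720
-0.0701 F-0.6 L-0.1 z0.6 act-0.0700
-0.0681 F-1.1 L-0.3 z0.9 act-0.0680
-0.0661 F-0.1 L-0.1 z0.5 act-0.0660
-0.0641 F-0.2 L2.3 z0.6 act-0.0640
-0.0621 F0.7 L2.1 z-0.1 act-0.0621
-0.0601 F2.1 L2.3 z-1.1 act-0.0601
-0.0581 F3.2 L3.0 z-0.1 act-0.0581
-0.0561 F3.3 L3.2 z1.2 act-0.0562
-0.0541 F3.4 L4.0 z0.7 act-0.0542
-0.0521 F3.9 L3.2 z1.4 act-0.0524
-0.0501 F5.7 L3.9 z1.2 act-0.0504
-0.0481 F5.2 L5.2 z0.7 act-0.0486
end 22.9167 0.0114066346781732 [0.88601389 1.5449401  0.38911376]
```

```bash
python3 - <<'E'
from push import *
f0=np.load("f0.npy")
for l in (.001,.002,.003):
    manip.move_straight(at(-.0481,.0702,l),.02)
    s=manip.sense(); f=s["ft_force"]-f0; L=f[:2]@N; print(l,L,-f[:2]@D,f[2],s["width"])
    if L<1.2: break
np.save("lat.npy",l)
push(-.0481,-.02,.0702,l,f0)
E
```

```text
0.001 3.8320535853880684 5.9229529700681995 -0.10387227264284093 0.011956357267476821
0.002 0.8874799244383627 5.870716972028407 -0.25855637456364455 0.011563251745467231
-0.0461 F6.4 L1.0 z1.5 act-0.0466
-0.0441 F6.7 L0.7 z0.3 act-0.0446
-0.0421 F3.9 L0.6 z-0.1 act-0.0425
-0.0401 F2.0 L0.0 z0.8 act-0.0399
snap 24.4167 0.011608468445040515 [-0.03333434  0.53075921  0.031344  ]
```

```bash
python3 - <<'E'
from push import *
f0=np.load("f0.npy"); l=float(np.load("lat.npy"))
push(-.0401,-.0325,.0702,l,f0,fmax=11)
a=get_image("top")["img"][150:280,220:370]; b=get_image("scene")["img"][170:270,300:415]
b=cv2.resize(b,(150,130),interpolation=cv2.INTER_CUBIC)
cv2.imwrite("pics/snap.png",cv2.resize(np.hstack([a,b]),None,fx=2.6,fy=2.6,interpolation=cv2.INTER_CUBIC))
E
```

```text
-0.0381 F2.3 L-1.9 z3.4 act-0.0380
-0.0361 F3.4 L-1.7 z3.4 act-0.0361
-0.0341 F5.8 L-1.1 z4.0 act-0.0342
-0.0321 F5.8 L-1.8 z4.9 act-0.0323
end 25.4167 0.011706482155371728 [-0.3306008   1.1241897  -0.05303054]
```

View pics/snap.png

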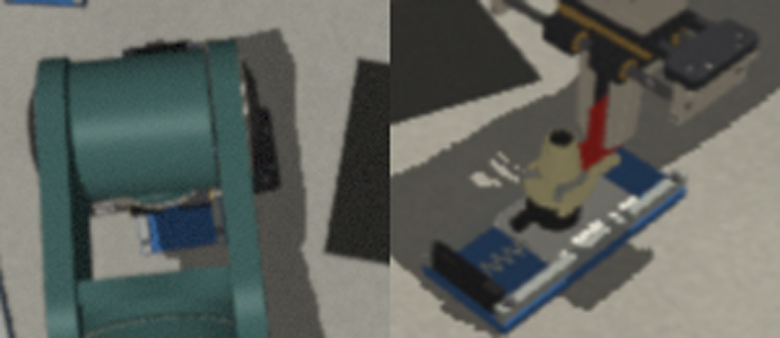

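The scene view shows the jaw wire wrapped round the shaft. Force dropped from 6.7 to 2.0 N, then rose at about 0.5 N/mm, so the clip is snapped home and riding the sled. I'll ease back to zero force and release.

```bash
python3 - <<'E'
from push import *
f0=np.load("f0.npy"); l=float(np.load("lat.npy"))
s=-.0321
while s>-.050:
    s-=.0015; manip.move_straight(at(s,.0702,l),.02)
    f=manip.sense()["ft_force"]-f0; F=-f[:2]@D; print(f"{s:.4f} F{F:.1f} L{f[:2]@N:.1f} z{f[2]:.1f}")
    if F<.6: break
manip.command_gripper(.04); manip.dwell(.3)
st=manip.sense(); print(st["t"],st["ft_force"]-f0,st["width"])
manip.move_straight(at(s,.13,l),.08)
manip.move_straight(at(s-.05,.25,l),.2)
manip.movep([.35,-.35,.3],down(YAW))
print(manip.sense()["t"])
a=get_image("top")["img"][160:255,230:340]; b=get_image("scene")["img"][180:275,300:410]
for c in ("top","scene"):
    im=get_image(c)
    for n,z in (("clip",.06),("clip_mouth",.063),("clip_tab",.084),("groove",.06)):
        print(c,n,[(round(float(k["p"]),2),atz(im,k["centre"],z)[:2]) for k in tip_of(n,c)][:4])
cv2.imwrite("pics/end.png",cv2.resize(np.hstack([a,b]),None,fx=3.6,fy=3.6,interpolation=cv2.INTER_CUBIC))
E
```

```text
-0.0336 F5.2 L-1.1 z4.3
-0.0351 F5.1 L-0.7 z4.1
-0.0366 F5.3 L-1.1 z3.8
-0.0381 F3.3 L-1.3 z3.3
-0.0396 F2.8 L-1.7 z2.9
-0.0411 F2.7 L-0.4 z2.1
-0.0426 F1.5 L0.1 z1.7
-0.0441 F0.8 L0.0 z1.2
-0.0456 F-0.1 L0.2 z0.4
28.7417 [0.75312801 0.0810224  2.60468047] 0.04019811726153771
32.0583
top clip [(0.53, array([0.55667542, 0.08277959]))]
top clip_mouth [(0.69, array([0.56131222, 0.08906532])), (0.55, array([ 0.33374772, -0.23763797]))]
top clip_tab [(0.8, array([ 0.37730546, -0.20368482])), (0.66, array([0.54180448, 0.08849824])), (0.65, array([0.50321741, 0.08432732]))]
top groove [(0.96, array([0.79737049, 0.21858842])), (0.88, array([0.54291654, 0.09302185])), (0.86, array([0.38656938, 0.28692543]))]
scene clip [(0.55, array([0.54758347, 0.09154466])), (0.53, array([ 0.38335511, -0.19164828]))]
scene clip_mouth [(0.64, array([ 0.39116827, -0.1798935 ])), (0.57, array([0.56718441, 0.08936406]))]
scene clip_tab [(0.5, array([0.50129221, 0.06920393])), (0.46, array([ 0.43264615, -0.14037982]))]
scene groove [(0.92, array([0.38804825, 0.28874796])), (0.82, array([0.79953266, 0.21215366])), (0.57, array([0.54607377, 0.08688318]))]
```

View pics/end.png

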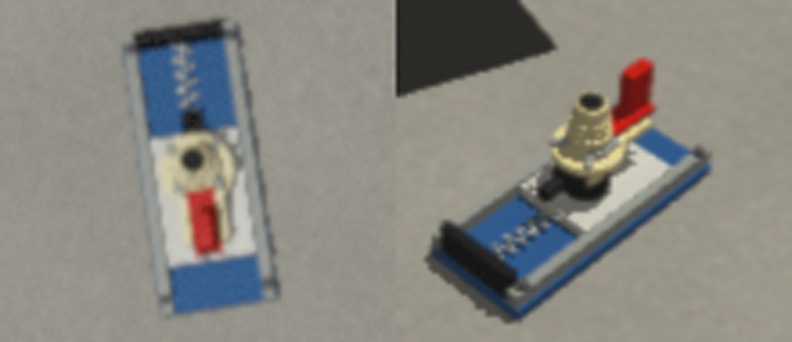

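The end picture shows the clip flat on the tongue (red back at left-panel (205,220)), jaws round the shaft with a tip past it at (590,160), sled back at rest, gripper clear. Handing in.

```bash
python3 -c "
from cell import manip
print(manip.job_done())"
```

```text
the job is handed in; nothing more can be done
None
```

The red clip is snapped home in the groove of the right-hand fixture's valve and let go, with no measured axial push above 6.7 N (about 13 mm of sled travel), and the job is handed in; no verdict was returned.

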